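# Change over the two drop-front wax cabinets

## Task

The blue-doored wax cabinet has been loaded, but its door still hangs open: push that door up until it is fully shut. The orange-doored cabinet is to be loaded next: pull its door all the way down and leave it open. Do the two in either order.

Things in the scene. Friction and masses are not known exactly. Their poses are not given: they have to be found in the camera images.
- blue_door (a joint): Blue-framed door of a white bench cabinet, hinged at its lower edge. 0 rad = shut (upright), 1.571 = fully down (level, pointing out of the cabinet, to the robot). Starts well open. Stiff hinge: stays at any angle, 1 to 2.5 N at the bar moves it. The hinge line is level, 36 mm above the bench. Cabinet fixed, 130 mm wide, 115 mm deep, from 8 mm behind the hinge line; roof 122 mm above the bench.
- blue_bar (a point): Centre of the blue door's handle: round bar, 10 mm thick, 98 mm long, 130 mm from the hinge line, held beyond the door's free edge by two arms in the door's plane; open window 40 mm deep, 82 mm wide between bar and door edge. Height 166 mm when shut, 36 mm fully down. Turns with the door: y along the bar, z from hinge to bar, x square to the door (into the cabinet when shut).
- orange_door (a joint): Orange-framed door of a second, equal cabinet: same sizes, hinge height, stiffness and joint values (0 = shut, 1.571 = fully down). Starts shut or slightly ajar. The two cabinets stand side by side, either one on the left, each turned up to 9 degrees from facing the robot squarely.
- orange_bar (a point): Centre of the orange door's handle bar, orange; same sizes, heights and axes as blue_bar. When the door is shut the bar stands 44 mm above the cabinet's roof, so fingers can reach down on both sides of it from above, at any door angle.

How it is judged:
At the end, for the whole second after the job is handed in: The blue door is shut to within 0.14 rad (8 degrees) and the orange door is down to within 0.17 rad (10 degrees) of level (value of joint blue_door below 0.14 rad and value of joint orange_door above 1.4 rad); the robot touches nothing.
It also fails if it takes over 48 s, if anything falls off the work surface, if the arm or the gripper's body presses on something with over 40 N, if the wrist force passes 120 N, or if a joint passes its speed limit or range.

## Robot

A 6-joint arm with a two-finger parallel gripper is mounted at the origin on a cart in front of the work surface, level with it; the furniture and walls round the work are solid. World frame = base frame: x ahead of the robot, y to its left, z up, the work surface at z = 0. Lengths are in m, angles in rad, forces in N, time in s.
With the tool pointing down it reaches from about 0.275 to 0.75 m from the base axis. Payload 10.2 kg.
Tool frame: the origin (TCP) lies midway between the tips of the shut fingers; the grasp point (between the pads) lies 19 mm behind it (env.hold_point_z is the distance from the TCP to the grasp point, in m); x points along the fingers, z is the direction in which the jaws open and shut, and the axes are right-handed (so a half turn about x gives the same grasp; the last joint's range is limited). The gripper opens to 85 mm and grips with 20 to 120 N. Pads are 22 mm wide; open, the fingers measure 114 mm over their backs; the gripper's body (76 mm by 85 mm) begins 54 mm behind the grasp point. The pads swing forward as they close: fully open they stand 13 mm farther back than shut.
Start: joints at [0.887, 0.313, 1.498, -0, 1.331, -0.223], TCP at [0.233, 0.47, 0.231] pointing down, gripper open.
Joint ranges: [-2.94, 2.94], [-0.97, 2.17], [0.19, 2.56], [-1.23, 4.37], [0.02, 3.11], [-2.88, 2.88]. Speed limits (rad/s): [2.39, 2.39, 3.01, 3.14, 3.14, 3.14].

## Interface

Orientations are given as a unit quaternion [x, y, z, w].
In Python, from bench import env, kinematics, monitor, eyes, job gives the robot as it stands. The module is installed in compiled form; this text tells all that it offers. Calls block until the motion is done:
- env.reach(position, orientation): joint-space move of the TCP to a pose.
- env.movel(position, velocity=0.15, frame=None, guard=None): straight line of the TCP; frame=None keeps the orientation; velocity is the mean speed in m/s. With guard (N) it stops when the force on the tool has changed by that much, and returns True; else False.
- env.set_joints(angles): joint-space move.
- env.release() and env.close_gripper(effort=None): open the fingers fully, or close them until they stop; effort is the grip in N (None keeps the last).
- env.hold(seconds).
- kinematics.ik(position, orientation): joint angles nearest the present ones, or None.
- monitor.sense(): the state.
- eyes.grab_frame(name): name is "scene" or "top"; returns a dict with "frame" (384x512x3 uint8, red, green, blue), "mtx" (3x3 intrinsics, pixels), "k1" (the pictures are not rectified: a ray, as slopes to the right and down, at radius r is drawn at 1 + k1 r^2 times it, then the intrinsics apply), "view" (4x4, takes a point from world to camera coordinates). Camera axes: x right, y down, z forward; pixel columns grow to the right and rows downward; lengths in m; the calibration is good to about 2 mm. A picture is of the moment at which its call begins. There is no depth.
A pose or a line that the arm cannot do raises env.MotionError and nothing moves.
- job.hand_in(): hands the job in, once; it reports no verdict.
The state is a dict: "clock": time; "joints": joint angles; "qvel": joint speeds; "joint_efforts": joint torques, N m; "position": TCP position; "ee_rot": TCP orientation; "contact_force": force on the tool from outside, world axes, zero at the start; "ft_torque": the same for the moment, N m; "finger_gap": opening from 0.0 (shut) to 1.0 (fully open).
Only numpy, scipy, OpenCV 4.12 (cv2) and the standard library are available. Lean on these libraries where they do the work, as an engineer would, in place of code of your own. Each camera call takes 0.05 s, during which the arm holds its last target.

## Working session

There is one attempt and no reset: what is moved stays moved. The work goes in short steps, each a Python script; the robot and the scene stay as the last script left them, time stands still between calls to the robot, and variables do not carry over. Pictures are saved under pics/ and viewed, and the job is handed in when it is done.

```bash
mkdir -p pics; ls; python3 - <<'E'
from bench import env, kinematics, monitor, eyes, job
import cv2
for n in("scene","top"):
    f=eyes.grab_frame(n); cv2.imwrite(f"pics/{n}0.png",cv2.resize(f["frame"][:,:,::-1],(768,576),interpolation=cv2.INTER_CUBIC))
    print(f["mtx"],f["k1"],f["view"])
s=monitor.sense();print(s["clock"],s["position"],s["ee_rot"],s["contact_force"],s["finger_gap"],env.hold_point_z)
E
```

```text
pics
[[361.75764806   0.         259.95814086]
 [  0.         361.75764806 195.56759562]
 [  0.           0.           1.        ]] -0.08179172171882546 [[ 0.68391707 -0.7295559  -0.00237465 -0.33520648]
 [-0.57410421 -0.5361758  -0.61880519  0.48142021]
 [ 0.45017974  0.42457473 -0.7855409   0.63608354]
 [ 0.          0.          0.          1.        ]]
[[392.11214429   0.         256.72821592]
 [  0.         392.11214429 194.71557253]
 [  0.           0.           1.        ]] -0.07350016446436054 [[-0.10295522 -0.99467046  0.00555918  0.17230776]
 [-0.97173876  0.09938494 -0.21411776  0.59852396]
 [ 0.21242411 -0.02744661 -0.97679204  0.85379629]
 [ 0.          0.          0.          1.        ]]
0.1 [0.23329641 0.47005032 0.23078159] [-0.37274217  0.60137376  0.37246463  0.60056888] [-0.44229929 -1.15870971 -0.03268999] 0.9977929649604536 0.0187
```

View pics/scene0.png

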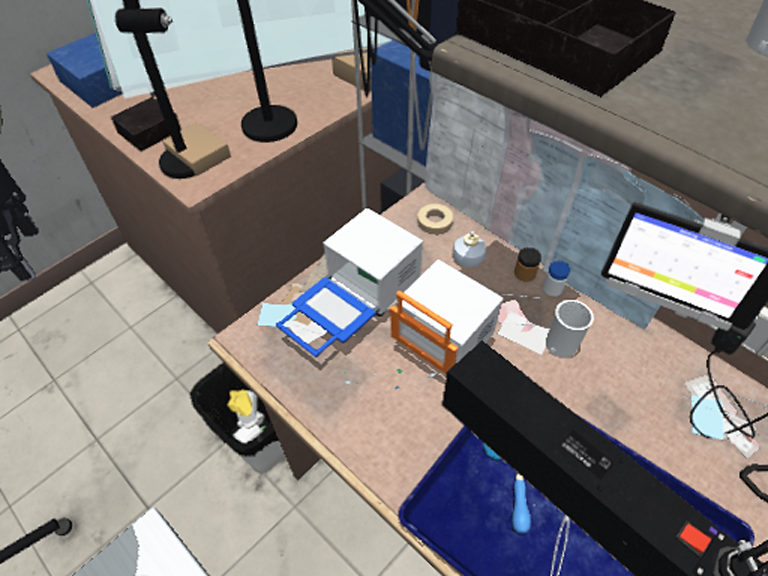

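View pics/top0.png

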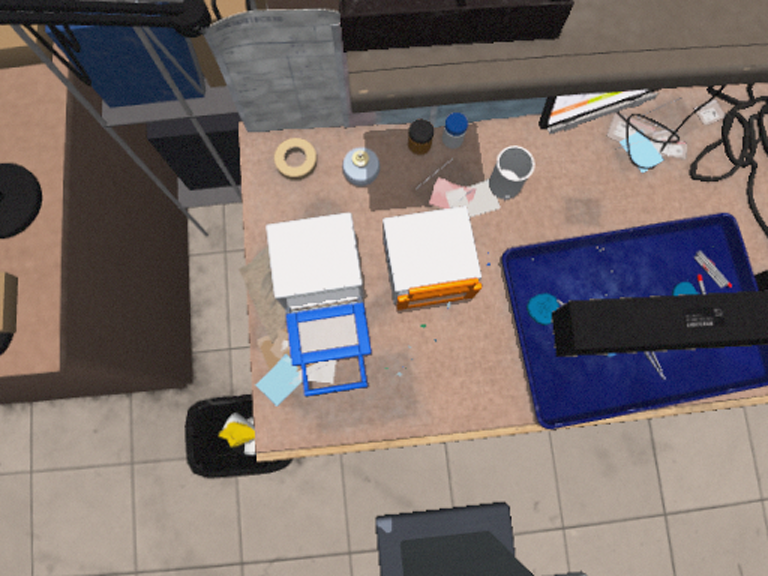

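```bash
python3 - <<'E'
from bench import eyes
import cv2
for n,(c0,r0,w,h) in {"scene":(180,135,160,112),"top":(165,135,160,130)}.items():
    f=eyes.grab_frame(n)["frame"][:,:,::-1]
    cv2.imwrite(f"pics/{n}_c.png",cv2.resize(f[r0:r0+h,c0:c0+w],(w*5,h*5 if h*5<=600 else 600),interpolation=cv2.INTER_CUBIC) if h*5<=600 else cv2.resize(f[r0:r0+120,c0:c0+w],(800,600),interpolation=cv2.INTER_CUBIC))
E
```

```text
(no output)
```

View pics/scene_c.png

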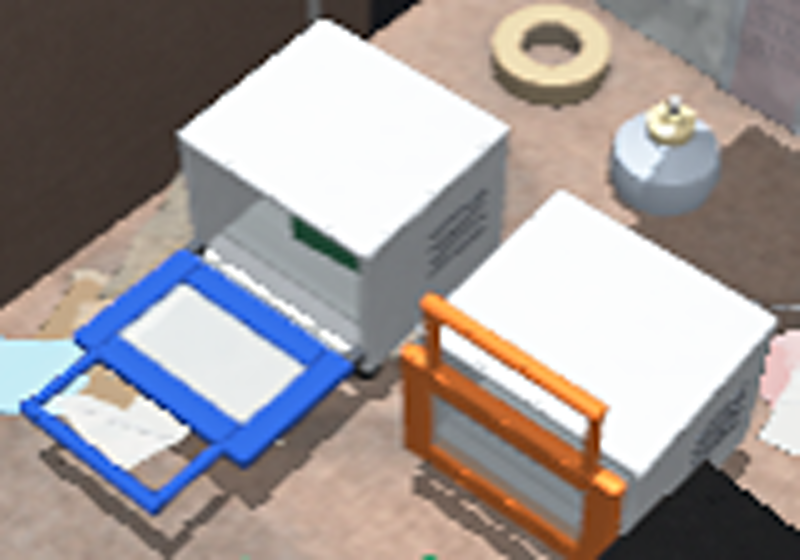

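View pics/top_c.png

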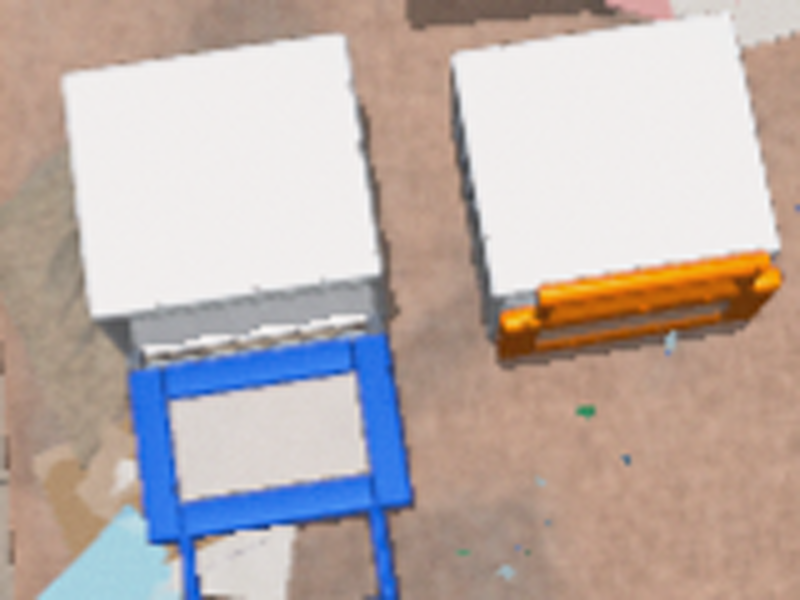

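```bash
cat > h.py <<'E'
import numpy as np, cv2
from bench import env, kinematics, monitor, eyes, job
from scipy.optimize import least_squares
from scipy.spatial.transform import Rotation as R
def proj(f,P):
    P=np.atleast_2d(P); V=f["view"]
    return cv2.projectPoints(P,cv2.Rodrigues(V[:3,:3])[0],V[:3,3],f["mtx"],np.array([f["k1"],0,0,0,0]))[0][:,0]
def Cab(p):  # p=x,y,yaw,theta -> function of point
    x,y,a,t=p; ax=np.array([np.cos(a),np.sin(a),0]); ay=np.array([-np.sin(a),np.cos(a),0]); o=np.array([x,y,0.036])
    return o,ax,ay
def roof(p,i,j): # i=0 front 1 back ; j=+1 left
    o,ax,ay=Cab(p); q=o+ax*(.008+.115*i)+ay*.065*j; q[2]=.122; return q
def bar(p,j,t=None,r=.130):
    o,ax,ay=Cab(p); t=p[3] if t is None else t
    return o+r*(-np.sin(t)*ax+np.cos(t)*np.array([0,0,1]))+ay*j
def save(n,name,box=None,s=5):
    f=eyes.grab_frame(n)["frame"][:,:,::-1]
    if box: c,r,w,h=box; f=f[r:r+h,c:c+w]
    cv2.imwrite("pics/"+name,cv2.resize(f,None,fx=s,fy=s,interpolation=cv2.INTER_CUBIC))
E
cat > fit.py <<'E'
from h import *
F={n:eyes.grab_frame(n) for n in("scene","top")}
S=lambda u,v:("scene",np.array([(u+.5)/5-.5+180,(v+.5)/5-.5+135]))
T=lambda u,v:("top",np.array([(u+.5)/5-.5+165,(v+.5)/5-.5+135]))
T0=lambda u,v:("top",np.array([(u+.5)/1.5-.5,(v+.5)/1.5-.5]))
obs={"blue":[(S(322,20),'r',1,1),(S(508,130),'r',1,-1),(S(368,255),'r',0,-1),(S(180,133),'r',0,1),(S(28,406),'b',.049,0),(S(155,503),'b',-.049,0),
 (T(64,75),'r',1,1),(T(343,35),'r',1,-1),(T(380,272),'r',0,-1),(T(92,318),'r',0,1),(T0(304,391),'b',.049,0),(T0(367,386),'b',-.049,0)],
"orange":[(S(562,192),'r',1,1),(S(775,322),'r',1,-1),(S(637,472),'r',0,-1),(S(426,300),'b',.049,0),(S(603,412),'b',-.049,0),
 (T(453,57),'r',1,1),(T(727,14),'r',1,-1),(T(777,247),'r',0,-1),(T(494,298),'r',0,1),(T(540,298),'b',.049,0),(T(768,262),'b',-.049,0)]}
out={}
for k,O in obs.items():
    def res(p): return np.concatenate([proj(F[n],roof(p,a,b) if kind=='r' else bar(p,a))[0]-uv for (n,uv),kind,a,b in O])
    s=least_squares(res,[.5,.2 ,0,1.3 if k=="blue" else .1],loss="soft_l1")
    out[k]=s.x; print(k,s.x.round(4),np.abs(res(s.x)).reshape(-1,2).max(1).round(1)); print(bar(s.x,0).round(4))
np.savez("fit.npz",**out)
E
python3 fit.py
```

```text
blue [0.6043 0.2078 0.0495 1.5213] [1.4 1.2 1.1 1.5 1.5 1.1 0.7 1.3 1.2 0.  1.3 1.7]
[0.4746 0.2014 0.0424]
orange [0.5955 0.0316 0.0611 0.0241] [1.3 1.3 0.3 0.8 0.5 0.7 1.4 1.5 0.3 0.3 0.6]
[0.5924 0.0314 0.166 ]
```

```bash
cat > pl.py <<'E'
from h import *
D=np.load("fit.npz")
def ori(p,phi,s):
    o,ax,ay=Cab(p); zh=np.array([0,0,1.])
    X=np.sin(phi)*ax-np.cos(phi)*zh; Z=s*(np.cos(phi)*ax+np.sin(phi)*zh); Y=np.cross(Z,X)
    return X,R.from_matrix(np.stack([X,Y,Z],1)).as_quat()
DEP=.010
def tcp(p,t,X,dep=DEP,r=.130): return bar(p,0,t,r)+X*dep
E
python3 - <<'E'
from pl import *
F={n:eyes.grab_frame(n) for n in("scene","top")}
for a,b in [((487,343),(568,303)),((447,378),(556,352))]:
    s=least_squares(lambda P:np.r_[proj(F["scene"],P)[0]-np.array(a)/1.5,proj(F["top"],P)[0]-np.array(b)/1.5],[.4,-.1,.2])
    print(s.x.round(3),s.fun.round(1))
for k in("blue","orange"):
  p=D[k]
  for phi in (0.35,):
    for s in(1,-1):
      X,q=ori(p,phi,s)
      for t in (0,.5,1,1.571):
        for dep in(DEP,-.06):
          j=kinematics.ik(tcp(p,t,X,dep),q); print(k,s,t,dep,None if j is None else np.round(j,2))
E
```

```text
[ 0.536 -0.104  0.277] [-2.6  1.   1.3 -2.6]
[ 0.483 -0.09   0.247] [-3.3  1.2  1.6 -3.4]
blue 1 0 0.01 [ 0.16  0.47  1.52 -0.05  0.81  0.14]
blue 1 0 -0.06 [ 0.17  0.36  1.5  -0.05  0.94  0.14]
blue 1 0.5 0.01 [ 0.18  0.37  1.71 -0.07  0.71  0.17]
blue 1 0.5 -0.06 [ 0.18  0.25  1.7  -0.06  0.85  0.17]
blue 1 1 0.01 [ 0.19  0.36  1.88 -0.09  0.56  0.21]
blue 1 1 -0.06 [ 0.2   0.21  1.87 -0.08  0.72  0.2 ]
blue 1 1.571 0.01 [ 0.2   0.46  1.98 -0.15  0.36  0.28]
blue 1 1.571 -0.06 [ 0.21  0.29  2.   -0.11  0.51  0.24]
blue -1 0 0.01 None
blue -1 0 -0.06 None
blue -1 0.5 0.01 None
blue -1 0.5 -0.06 None
blue -1 1 0.01 None
blue -1 1 -0.06 None
blue -1 1.571 0.01 [ 0.2   0.46  1.98 -0.15  0.36 -2.87]
blue -1 1.571 -0.06 None
orange 1 0 0.01 [-0.18  0.38  1.66  0.12  0.77 -0.31]
orange 1 0 -0.06 [-0.19  0.25  1.64  0.11  0.91 -0.3 ]
orange 1 0.5 0.01 [-0.21  0.27  1.86  0.15  0.68 -0.37]
orange 1 0.5 -0.06 [-0.23  0.13  1.84  0.13  0.84 -0.36]
orange 1 1 0.01 [-0.24  0.25  2.03  0.2   0.53 -0.46]
orange 1 1 -0.06 [-0.26  0.09  2.02  0.17  0.71 -0.43]
orange 1 1.571 0.01 [-0.26  0.37  2.13  0.35  0.32 -0.64]
orange 1 1.571 -0.06 [-0.28  0.18  2.15  0.25  0.5  -0.54]
orange -1 0 0.01 [-0.18  0.38  1.66  0.12  0.77  2.83]
orange -1 0 -0.06 [-0.19  0.25  1.64  0.11  0.91  2.84]
orange -1 0.5 0.01 [-0.21  0.27  1.86  0.15  0.68  2.77]
orange -1 0.5 -0.06 [-0.23  0.13  1.84  0.13  0.84  2.78]
orange -1 1 0.01 [-0.24  0.25  2.03  0.2   0.53  2.68]
orange -1 1 -0.06 [-0.26  0.09  2.02  0.17  0.71  2.71]
orange -1 1.571 0.01 [-0.26  0.37  2.13  0.35  0.32  2.5 ]
orange -1 1.571 -0.06 [-0.28  0.18  2.15  0.25  0.5   2.6 ]
```

```bash
python3 - <<'E'
from pl import *
p=D["blue"]; X,q=ori(p,.35,1)
print(tcp(p,p[3],X,-.08))
env.reach(tcp(p,p[3],X,-.08),q)
s=monitor.sense();print(s["clock"],s["position"],s["contact_force"])
save("scene","b1s.png",None,1.5);save("top","b1t.png",None,1.5)
E
```

```text
[0.44717836 0.200025   0.11758795]
1.75 [0.44728229 0.20066963 0.11794086] [-0.49169734  1.28212239 -0.427077  ]
```

View pics/b1s.png

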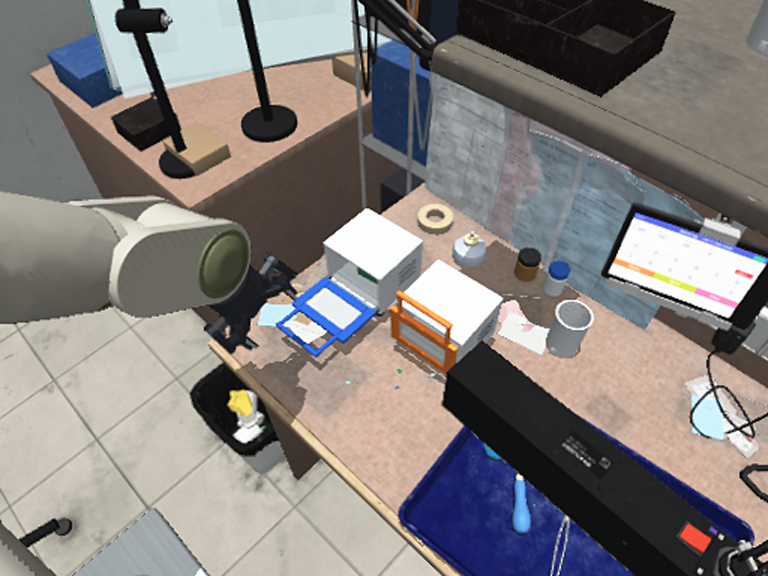

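View pics/b1t.png

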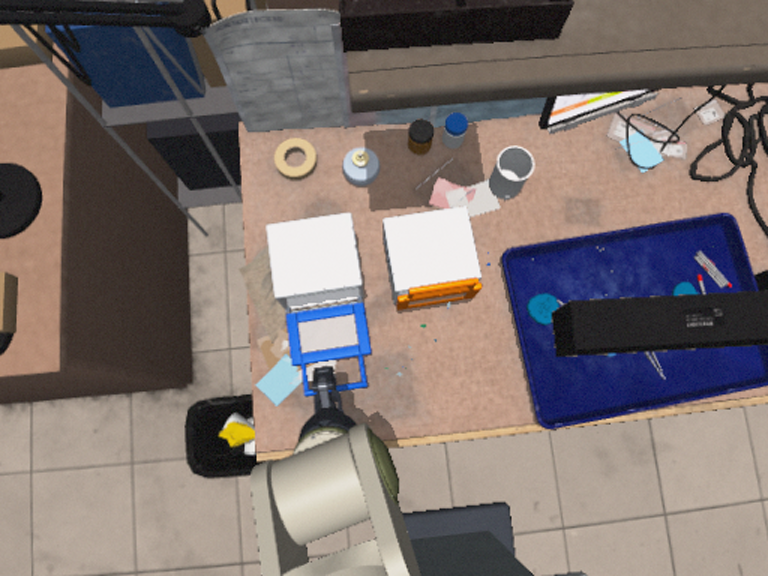

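```bash
python3 - <<'E'
from pl import *
p=D["blue"]; X,q=ori(p,.35,1)
g=env.movel(tcp(p,p[3],X),.12,guard=10)
s=monitor.sense();print(g,s["clock"],s["position"],tcp(p,p[3],X),s["contact_force"].round(1) if hasattr(s["contact_force"],'round') else s["contact_force"])
save("scene","b2s.png",(120,140,150,110),5)
if not g:
    env.close_gripper(25)
    s=monitor.sense();print(s["clock"],s["finger_gap"],s["position"],np.round(s["contact_force"],1))
    save("scene","b3s.png",(120,140,150,110),5)
E
```

```text
False 2.75 [0.47813074 0.20167229 0.03354654] [0.47800143 0.20155067 0.0330444 ] [0.2 0.1 0.5]
3.475 0.1045334490294314 [0.47848421 0.20157895 0.03328782] [ 4.3 -0.3 -0.4]
```

View pics/b3s.png

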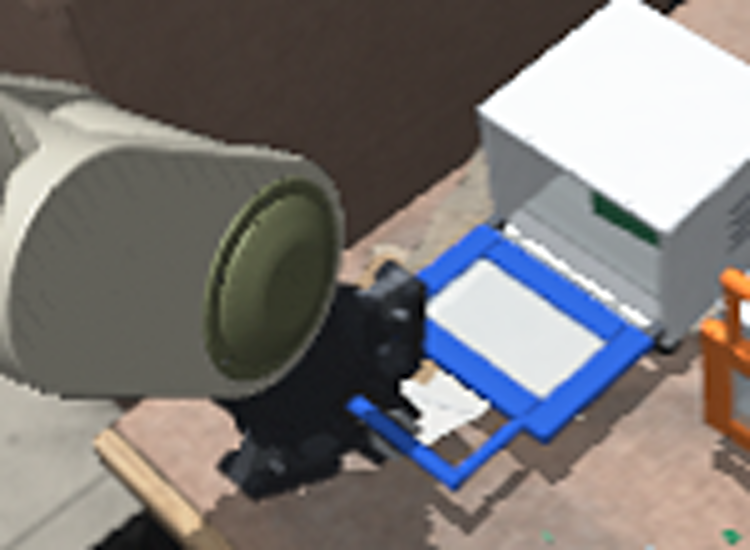

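```bash
cat >> pl.py <<'E'
def arc(p,X,t0,t1,n=8,v=.10,lim=35,off=np.zeros(3)):
    for t in np.linspace(t0,t1,n+1)[1:]:
        env.movel(tcp(p,t,X)+off,v); s=monitor.sense(); f=s["contact_force"]
        print(round(t,2),round(s["clock"],2),np.round(f,1),round(s["finger_gap"],3),np.round(np.array(s["position"])-tcp(p,t,X),4))
        if np.linalg.norm(f)>lim: print("STOP"); return False,t
    return True,t
E
python3 - <<'E'
from pl import *
p=D["blue"]; X,q=ori(p,.35,1)
print(arc(p,X,p[3],.75,4))
save("scene","b4s.png",(120,140,150,110),5)
E
```

```text
1.33 3.92 [ 1.2  0.6 -1.5] 0.102 [-0.0002  0.     -0.0001]
1.14 4.33 [-6.7  0.5  2. ] 0.097 [-0.0012 -0.     -0.0006]
0.94 4.72 [-13.9  -1.   10.2] 0.104 [-0.0022 -0.     -0.0007]
0.75 5.12 [-12.8   0.1  12.6] 0.103 [-0.0008  0.0002  0.0004]
(True, np.float64(0.75))
```

View pics/b4s.png

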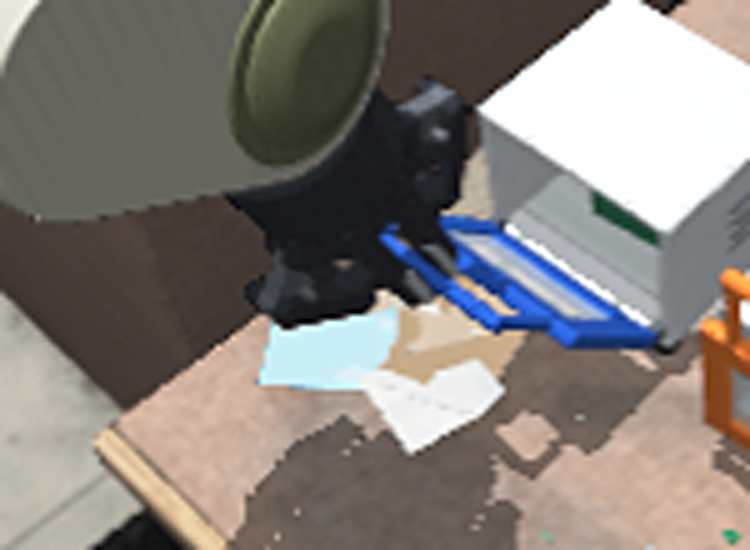

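```bash
python3 - <<'E'
from pl import *
p=D["blue"]; X,q=ori(p,.35,1)
o=np.array([-.0015,0,.0015])
print(arc(p,X,.75,-.01,5,off=o))
save("scene","b5s.png",(120,100,150,110),5)
E
```

```text
0.6 5.53 [ 0.   3.  -1.2] 0.103 [-0.0014  0.0001  0.0013]
0.45 5.88 [-1.7  2.   3.1] 0.101 [-0.0016  0.0001  0.0016]
0.29 6.22 [-2.2  3.9  6.3] 0.096 [-0.0013  0.0002  0.0019]
0.14 6.58 [0.1 2.7 6.8] 0.105 [-0.0013  0.0001  0.0019]
-0.01 6.92 [0.5 4.4 4.3] 0.1 [-0.0016  0.0002  0.0015]
(True, np.float64(-0.01))
```

View pics/b5s.png

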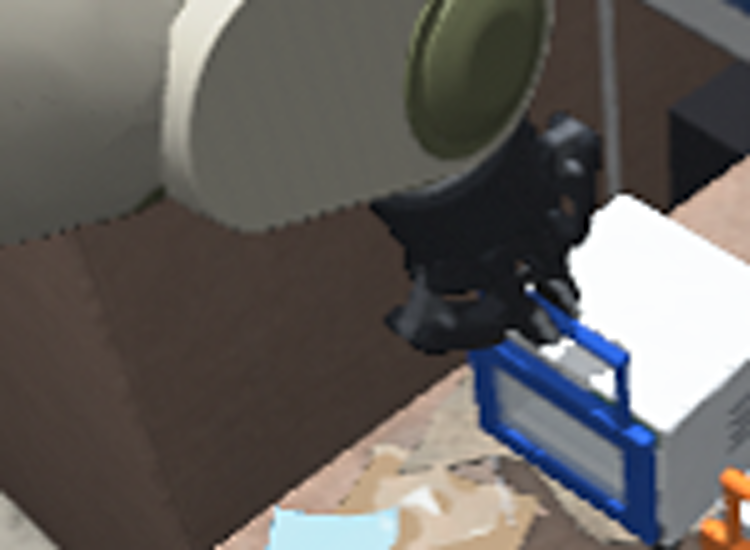

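```bash
python3 - <<'E'
from pl import *
p=D["blue"]; X,q=ori(p,.35,1); o,ax,ay=Cab(p)
off=np.array([-.0015,0,.0015])
env.movel(tcp(p,0,X)+off+ax*.005,.05,guard=15); s=monitor.sense(); print(s["position"],tcp(p,0,X),np.round(s["contact_force"],1))
env.release()
env.movel(tcp(p,0,X,-.08),.15)
s=monitor.sense();print(s["clock"],np.round(s["contact_force"],1))
save("scene","b6s.png",(150,100,150,110),5);save("top","b6t.png",(150,110,160,120),5)
E
```

```text
[0.60841076 0.20835652 0.1575007 ] [0.60768315 0.20796961 0.15660627] [-19.8   0.7  13.3]
8.7 [-0.4  0.  -0.8]
```

View pics/b6s.png

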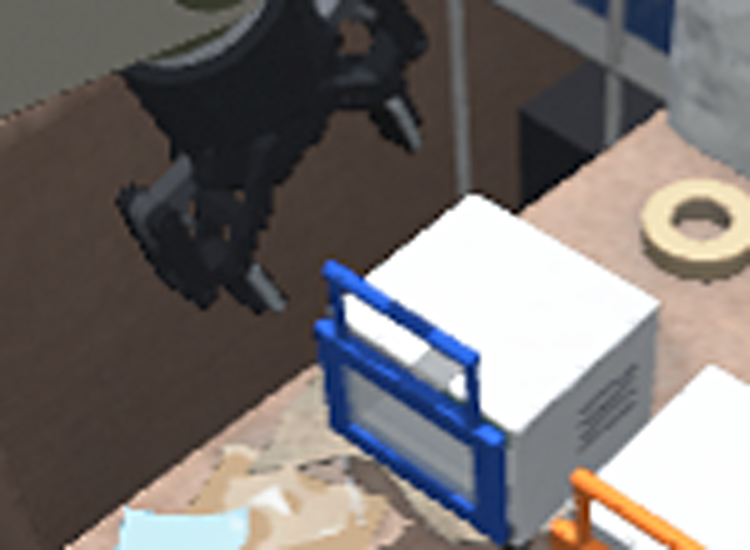

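View pics/b6t.png

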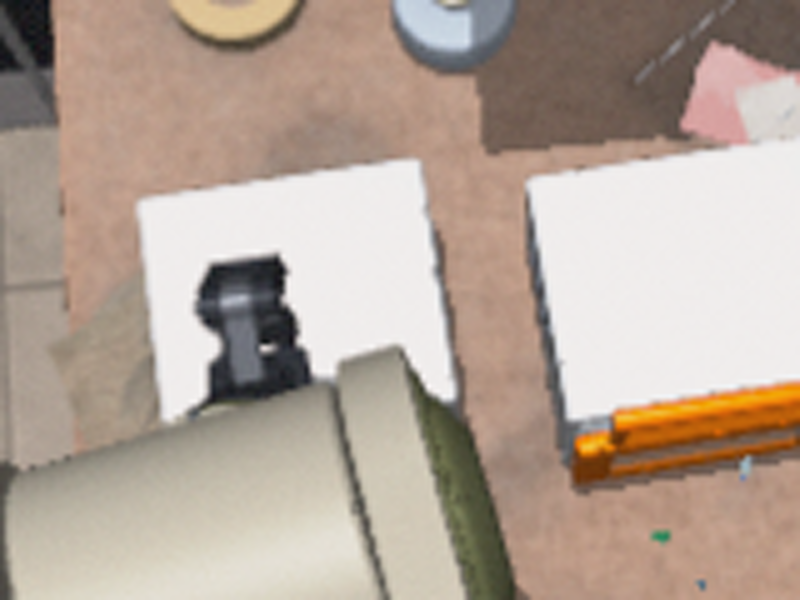

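```bash
python3 - <<'E'
from pl import *
p=D["orange"]; X,q=ori(p,.35,1)
env.reach(tcp(p,p[3],X,-.08),q)
s=monitor.sense();print(s["clock"],np.round(s["contact_force"],1))
save("scene","o1s.png",None,1.5);save("top","o1t.png",None,1.5)
E
```

```text
9.5417 [-0.2  0.2  0.6]
```

View pics/o1s.png

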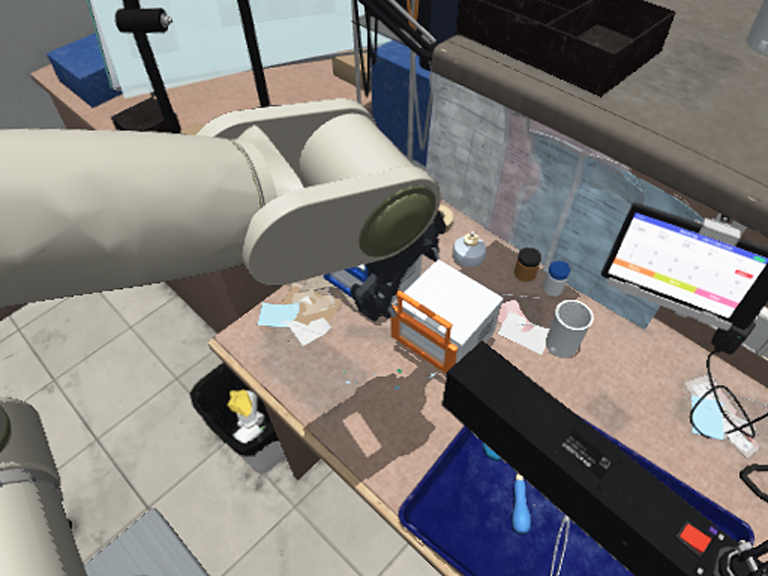

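View pics/o1t.png

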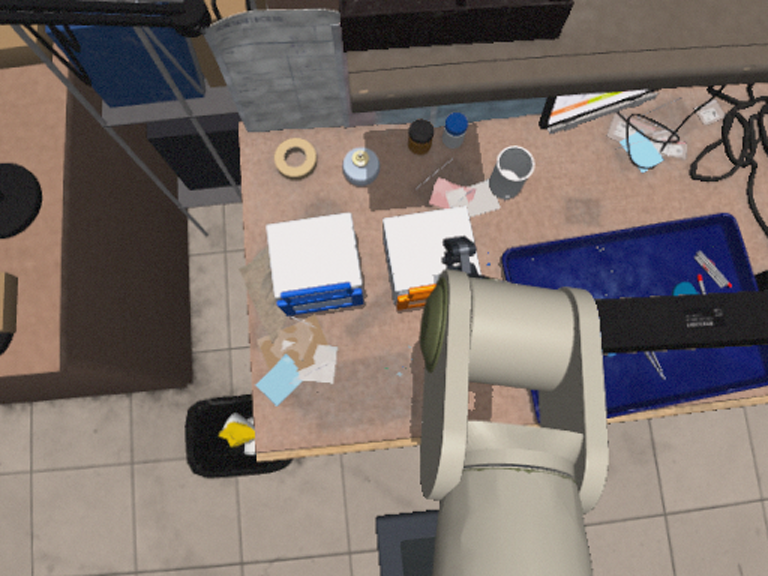

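```bash
python3 - <<'E'
from pl import *
F={n:eyes.grab_frame(n) for n in("scene","top")}
def tri(a,b):
    s=least_squares(lambda P:np.r_[proj(F["scene"],P)[0]-np.array(a)/1.5,proj(F["top"],P)[0]-np.array(b)/1.5],[.4,-.1,.2])
    return s.x.round(3),s.fun.round(1)
print("disc",tri((398,224),(434,330)))
print(monitor.sense()["position"],ori(D["orange"],.35,1)[0])
for n in F:  # project some heights at the wrist axis right end
    print(n)
E
```

```text
disc (array([0.526, 0.058, 0.352]), array([-16.1,   5.7,   6.7, -14.3]))
[0.56510945 0.030989   0.24099013] [ 0.3422575   0.02094544 -0.93937271]
scene
top
```

```bash
python3 - <<'E'
from pl import *
F={n:eyes.grab_frame(n) for n in("scene","top")}
X,q=ori(D["orange"],.35,1); o,ax,ay=Cab(D["orange"]); T=np.array(monitor.sense()["position"])
W=lambda v:T-X*v[0]+ay*v[1]
s=least_squares(lambda v:np.r_[proj(F["scene"],W(v))[0]-np.array((398,224))/1.5,proj(F["top"],W(v))[0]-np.array((434,330))/1.5],[.2,.05])
print(s.x,s.fun,W(s.x))
for d in(.2,.25,.3,.35):
  for l in (.05,0,-.15): print(d,l,(proj(F["scene"],W((d,l)))*1.5).round(),(proj(F["top"],W((d,l)))*1.5).round(),W((d,l)).round(3))
# numeric: wrist distance from ik: J5 axis location via poses with tilt change about candidate point keep joints1-4 same
for d in np.arange(.15,.4,.01):
    C=T-X*d
    js=[]
    for phi in(.3,.4):
        X2,q2=ori(D["orange"],phi,1); j=kinematics.ik(C+X2*d,q2); js.append(j)
    if js[0] is not None and js[1] is not None: print(round(d,2),np.round(np.array(js[1])-js[0],3))
E
```

```text
[0.11681374 0.02961363] [-17.18617917   7.22633401   7.12976708 -12.23492442] [0.52327281 0.0577338  0.35074673]
0.2 0.05 [[337. 188.]] [[437. 330.]] [0.494 0.076 0.429]
0.2 0 [[374. 209.]] [[491. 321.]] [0.497 0.026 0.429]
0.2 -0.15 [[503. 284.]] [[646. 295.]] [ 0.506 -0.123  0.429]
0.25 0.05 [[321. 159.]] [[446. 342.]] [0.476 0.075 0.476]
0.25 0 [[360. 181.]] [[505. 332.]] [0.479 0.025 0.476]
0.25 -0.15 [[501. 259.]] [[674. 303.]] [ 0.489 -0.124  0.476]
0.3 0.05 [[301. 125.]] [[457. 356.]] [0.459 0.074 0.523]
0.3 0 [[344. 147.]] [[522. 345.]] [0.462 0.024 0.523]
0.3 -0.15 [[499. 229.]] [[708. 313.]] [ 0.472 -0.125  0.523]
0.35 0.05 [[278.  84.]] [[471. 374.]] [0.442 0.073 0.57 ]
0.35 0 [[324. 106.]] [[544. 361.]] [0.445 0.023 0.57 ]
0.35 -0.15 [[496. 191.]] [[750. 324.]] [ 0.454 -0.126  0.57 ]
0.15 [-0.005 -0.019  0.033  0.04  -0.109 -0.03 ]
0.16 [-0.005 -0.017  0.03   0.04  -0.108 -0.029]
0.17 [-0.004 -0.015  0.027  0.039 -0.107 -0.028]
0.18 [-0.004 -0.013  0.024  0.039 -0.105 -0.027]
0.19 [-0.003 -0.012  0.021  0.039 -0.104 -0.026]
0.2 [-0.003 -0.01   0.017  0.038 -0.103 -0.026]

[... 229 characters left out ...]
 -0.096 -0.022]
0.26 [ 0.     0.001 -0.001  0.036 -0.095 -0.021]
0.27 [ 0.001  0.003 -0.005  0.036 -0.094 -0.02 ]
0.28 [ 0.001  0.004 -0.008  0.036 -0.092 -0.019]
0.29 [ 0.002  0.006 -0.011  0.035 -0.091 -0.019]
0.3 [ 0.002  0.008 -0.014  0.035 -0.09  -0.018]
0.31 [ 0.003  0.01  -0.017  0.035 -0.088 -0.017]
0.32 [ 0.003  0.012 -0.02   0.035 -0.087 -0.016]
0.33 [ 0.004  0.013 -0.024  0.034 -0.086 -0.016]
0.34 [ 0.004  0.015 -0.027  0.034 -0.084 -0.015]
0.35 [ 0.005  0.017 -0.03   0.034 -0.083 -0.014]
0.36 [ 0.005  0.019 -0.033  0.033 -0.082 -0.013]
0.37 [ 0.006  0.02  -0.036  0.033 -0.08  -0.012]
0.38 [ 0.006  0.022 -0.039  0.033 -0.079 -0.012]
0.39 [ 0.007  0.024 -0.042  0.032 -0.078 -0.011]
```

```bash
python3 - <<'E'
from pl import *
p=D["orange"]; X,q=ori(p,.35,1)
g=env.movel(tcp(p,p[3],X),.12,guard=10)
s=monitor.sense();print(g,s["clock"],np.round(s["contact_force"],1))
if not g:
    env.close_gripper(25)
    s=monitor.sense();print(s["clock"],s["finger_gap"],np.round(s["contact_force"],1))
    if .05<s["finger_gap"]<.2:
        print(arc(p,X,p[3],.8,4))
save("scene","o2s.png",None,1.5)
E
```

```text
False 10.7417 [ 0.4 -0.2  0.7]
11.4167 0.10259863386178408 [0.1 1.2 1.7]
0.22 11.82 [-1.7  0.5  5.8] 0.1 [ 0.0003 -0.      0.0006]
0.41 12.22 [-2.2  0.6  3.6] 0.102 [ 0.0004 -0.0001  0.0002]
0.61 12.62 [-0.6 -0.8 -0.3] 0.101 [ 0.0002 -0.0001 -0.0001]
0.8 13.02 [ 3.3 -1.6 -5. ] 0.106 [ 0.0001 -0.0001 -0.0004]
(True, np.float64(0.8))
```

View pics/o2s.png

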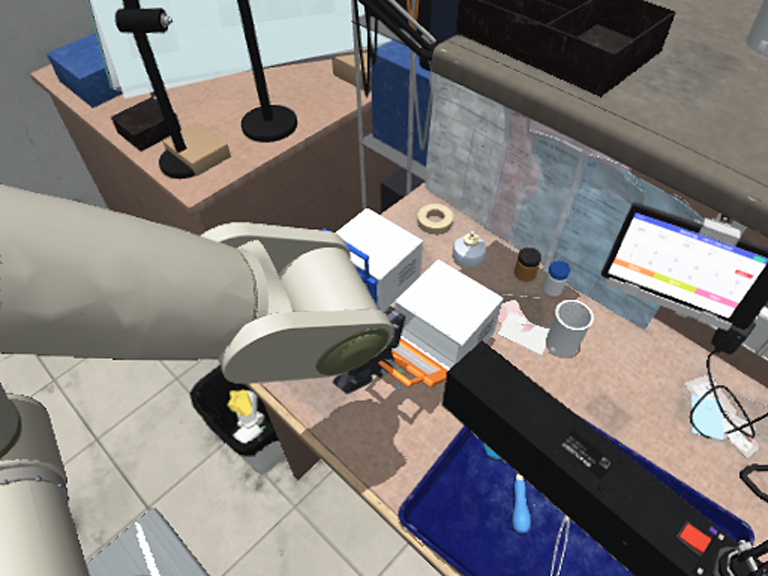

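```bash
python3 - <<'E'
from pl import *
p=D["orange"]; X,q=ori(p,.35,1)
print(arc(p,X,.8,1.57,5,v=.08,lim=30))
save("scene","o3s.png",(170,150,160,110),5)
E
```

```text
0.95 13.47 [ 6.2  0.3 -4.4] 0.102 [ 0.0003 -0.0001 -0.0002]
1.11 13.87 [ 6.1 -0.7 -3.9] 0.105 [ 0.0002 -0.0001 -0.0003]
1.26 14.27 [ 7.   0.6 -3.3] 0.101 [ 0.0003 -0.0001 -0.0002]
1.42 14.67 [ 6.3  1.2 -2.5] 0.103 [ 0.0006 -0.0001 -0.0002]
1.57 15.07 [5.2 0.8 5.9] 0.101 [ 0.0015 -0.0005  0.0008]
(True, np.float64(1.57))
```

View pics/o3s.png

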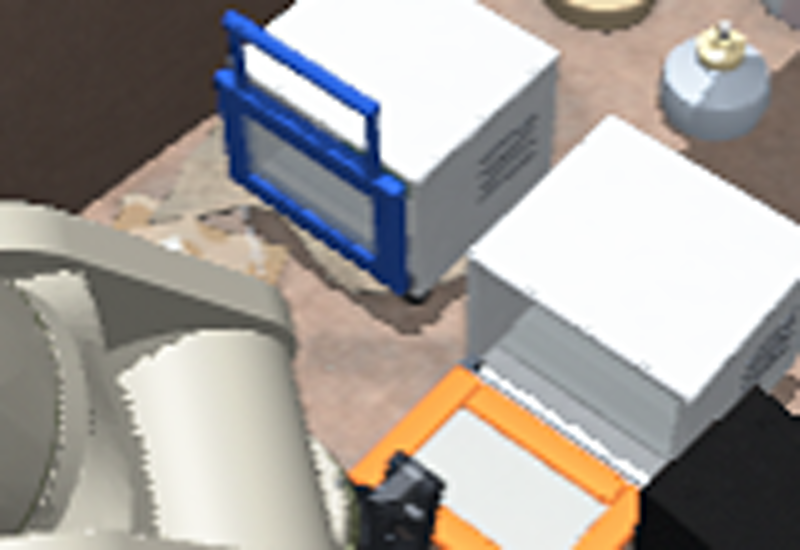

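```bash
python3 - <<'E'
from pl import *
p=D["orange"]; X,q=ori(p,.35,1)
P=tcp(p,1.57,X)
env.movel(P+[0,0,-.003],.04,guard=15); s=monitor.sense(); print(np.round(s["contact_force"],1),np.array(s["position"])-P)
env.movel(P+[0.0,0,0],.04)
env.release(); s=monitor.sense();print(s["clock"],np.round(s["contact_force"],1))
g=env.movel(tcp(p,1.57,X,-.09),.12,guard=15); s=monitor.sense();print(g,s["clock"],np.round(s["contact_force"],1))
if not g:
    P=np.array(s["position"]); env.movel(P+[-.02,0,.10],.15)
    pb=D["blue"]; Xb,qb=ori(pb,.35,1)
    env.reach([.30,.40,.26],qb)
print(monitor.sense()["clock"])
save("scene","o4s.png",(150,130,160,110),5);save("top","o4t.png",(165,135,160,120),5)
save("top","o4tt.png",None,1.5)
E
```

```text
[ 0.   1.1 23.1] [ 0.00220698 -0.00057252 -0.00111315]
16.3417 [ 0.3  0.6 -0.3]
False 17.325 [ 0.2 -0.   0.5]
19.625
```

View pics/o4s.png

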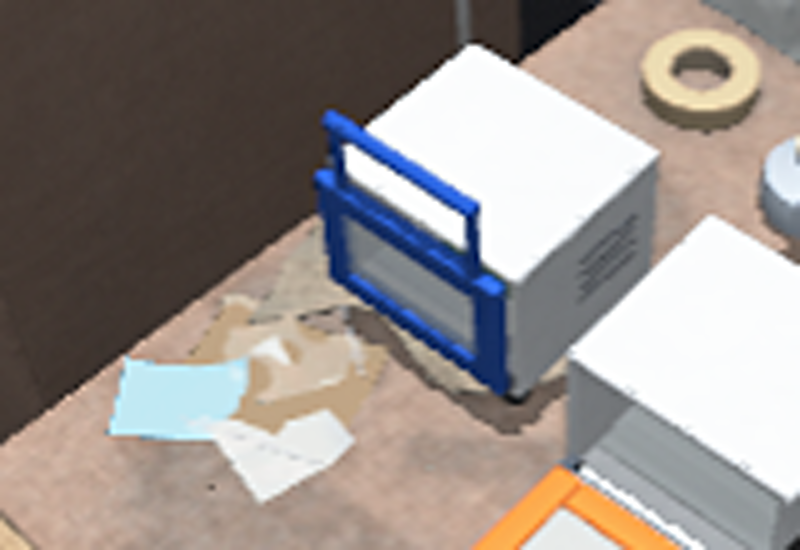

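View pics/o4t.png

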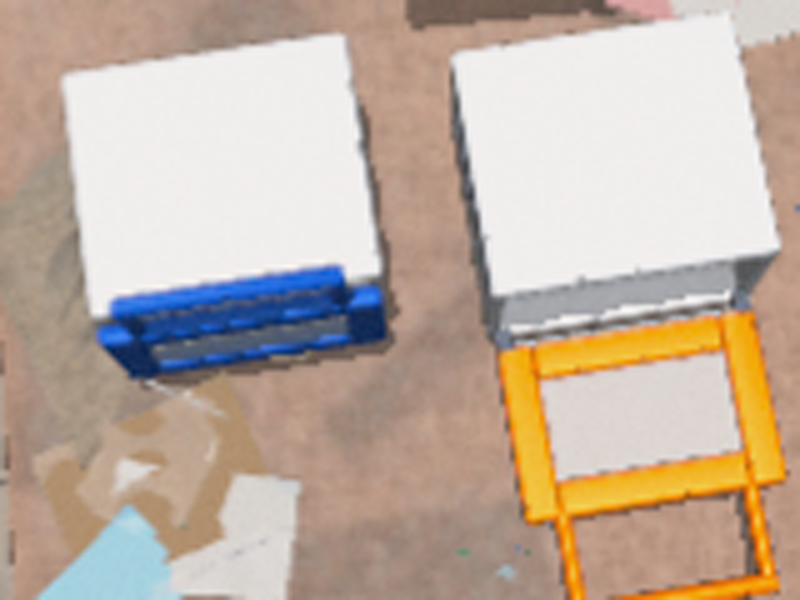

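View pics/o4tt.png

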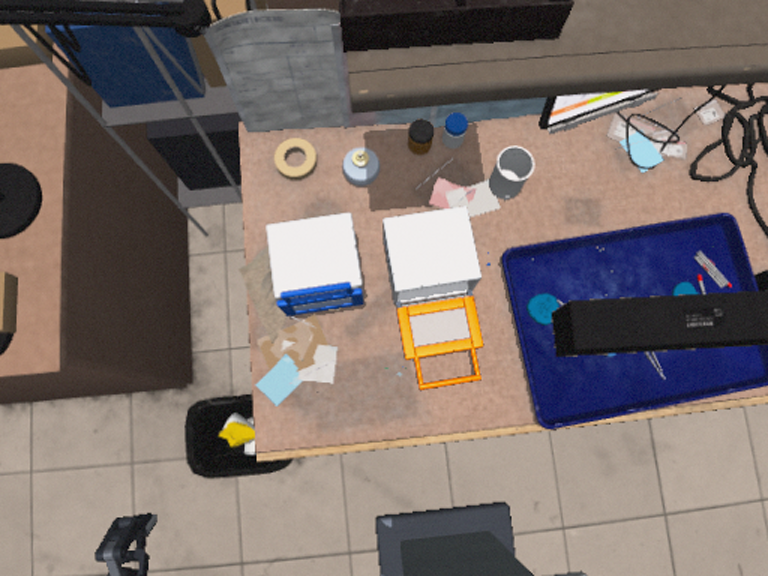

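```bash
python3 - <<'E'
from pl import *
F={n:eyes.grab_frame(n) for n in("scene","top")}
c=lambda u,v,s,x,y:np.array([(u+.5)/s-.5+x,(v+.5)/s-.5+y])
ob={"blue":[("top",c(114,306,5,165,135),.049),("top",c(341,272,5,165,135),-.049),("scene",c(330,118,5,150,130),.049),("scene",c(474,210,5,150,130),-.049)],
"orange":[("top",c(418,387,1.5,0,0),.049),("top",c(479,379,1.5,0,0),-.049)]}
for k,O in ob.items():
    p=D[k]
    s=least_squares(lambda t:np.concatenate([proj(F[n],bar(p,j,t[0]))[0]-uv for n,uv,j in O]),[.1 if k=="blue" else 1.4]); print(k,s.x,s.fun.round(1))
save("scene","o5s.png",(220,180,110,90),6)
E
```

```text
blue [-0.01137542] [-0.1 -0.   1.1 -0.1 -0.6 -0.5  0.4  0.2]
orange [1.6840998] [ 0.3  0.3  0.  -1.2]
```

View pics/o5s.png

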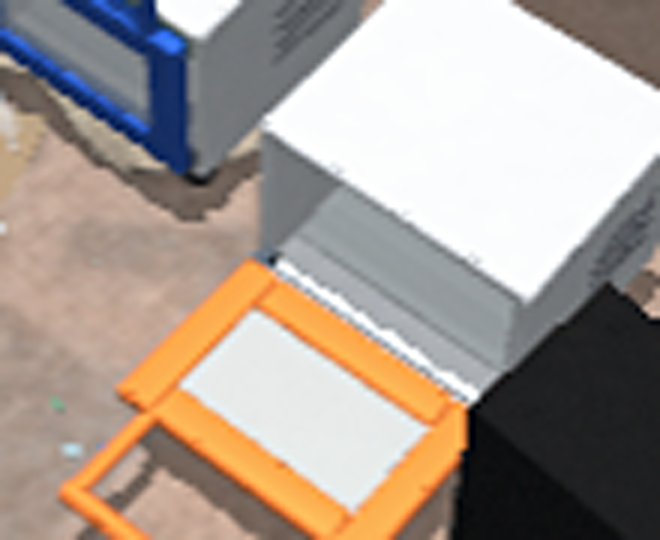

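```bash
python3 -c "
from bench import job,monitor
job.hand_in();print(monitor.sense()['clock'])"
```

```text
the job is handed in; nothing more can be done
the job is handed in; nothing more can be done
```

I shut the blue door and pulled the orange door all the way down, then handed the job in at about 20 s with the arm clear of everything. The hand-in gave no verdict, so the results below are from my own checks.

For each door I gripped the handle bar and moved it along its arc.

| Door | Pressed against its stop | Angle from the last pictures | Needed |
|---|---|---|---|
| Blue | about 20 N at the shut position | about -0.01 rad | below 0.14 rad |
| Orange | about 23 N at the level position | about 1.68 rad | above 1.4 rad |

- **Disagreement:** the orange picture estimate is past the 1.571 rad end of travel. It came from the top camera alone, which fixes the angle poorly when the door is nearly level. The gripper's position and the force at the stop both say about 1.57 rad, and the scene picture shows the door level.
- **Forces:** readings after each move never went above about 24 N, and the last reading after backing off was near zero. Nothing else looked moved in the final pictures.

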